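Unlock and start the induction hob under the moka pot

TASK

Start the hob under the moka pot with a finger: press the yellow padlock key fully in to release the child lock, then the green power key fully in, and last the red full-heat key fully in, each one only after the one before is all the way down. Do not press the blue timer key, and do not move or pick up the moka pot, teaspoon, tin or tub.

Things in the scene. Friction and masses are not known exactly. Their poses are not given: they have to be found in the camera images.
- hob: fixed induction hob: grey case 340 (x) x 270 (y) x 50 mm high, black glass plate, aluminium strip with four keys along its front. Origin: centre of its underside; x from the key strip to the back, y along the key row, z up. The row lies 128.5 mm in front of the origin; keys 60 mm apart, each in a 42 x 46 mm black bezel 4 mm high. Which colour is at which place differs between starts.
- yellow_key_top (a point): centre of the top face of the yellow key (cap 28 x 32 mm in the hob's x and y, black padlock sign; the child lock); the point moves down with the key. Key out: the face is 66 mm above the table, 16 mm above the hob's strip. Pressed home: 58 mm above the table.
- yellow_key (a joint): travel of the yellow key, m: 0 = out, 0.008 = pressed home against its stop. It goes straight down against about 2.5 N of friction and stays where it is left (no spring).
- green_key_top (a point): centre of the top face of the green key (cap 28 x 32 mm in the hob's x and y, white power sign; on); the point moves down with the key. Key out: the face is 66 mm above the table, 16 mm above the hob's strip. Pressed home: 58 mm above the table.
- green_key (a joint): travel of the green key, m: 0 = out, 0.008 = pressed home against its stop. It goes straight down against about 2.5 N of friction and stays where it is left (no spring).
- red_key_top (a point): centre of the top face of the red key (cap 28 x 32 mm in the hob's x and y, three white bars of growing length; full heat); the point moves down with the key. Key out: the face is 66 mm above the table, 16 mm above the hob's strip. Pressed home: 58 mm above the table.
- red_key (a joint): travel of the red key, m: 0 = out, 0.008 = pressed home against its stop. It goes straight down against about 2.5 N of friction and stays where it is left (no spring).
- blue_key_top (a point): centre of the top face of the blue key (cap 28 x 32 mm in the hob's x and y, white clock sign; the timer); the point moves down with the key. Key out: the face is 66 mm above the table, 16 mm above the hob's strip. Pressed home: 58 mm above the table.
- blue_key (a joint): travel of the blue key, m: 0 = out, 0.008 = pressed home against its stop. It goes straight down against about 2.5 N of friction and stays where it is left (no spring).
- moka_pot: loose metal moka pot with black handle, 92 x 146 x 164 mm, standing on the glass plate of the hob, about 18 cm behind the key row; origin: at the foot, under the middle of pot and handle together (the round pot stands about 27 mm to its +y, the handle to its -y), z up. Not to be moved.
- teaspoon: loose steel teaspoon, 132 mm long, 9 mm high, lying on the table just in front of the hob; origin: centre of its underside. Not to be moved.
- tin: loose food tin, 57 mm across, 72 mm high, on the table to the right of the hob; origin: centre of its underside. Not to be moved.
- tub: loose yoghurt tub, 72 mm across, 71 mm high, on the table to the right of the hob; origin: centre of its underside. Not to be moved.

How it is judged:
By the outcome, as a careful person would: the job done as asked, in the order asked, and still so for the second after the job is handed in, with the robot touching nothing.
It also fails if it takes over 48 s, if anything falls off the work surface, if the arm or the gripper's body presses on something with over 40 N, if the wrist force passes 120 N, or if a joint passes its speed limit or range.

ROBOT

A 6-joint arm with a two-finger parallel gripper is mounted at the origin on a cart in front of the work surface, level with it; the furniture and walls round the work are solid. World frame = base frame: x ahead of the robot, y to its left, z up, the work surface at z = 0. Lengths are in m, angles in rad, forces in N, time in s.
With the tool pointing down it reaches from about 0.375 to 0.9 m from the base axis. Payload 3.1 kg.
Tool frame: the origin (TCP) lies on the front face of the gripper's body, between the roots of the fingers; the fingertips stand 70 mm ahead of it and the grasp point (between the pads) lies 51 mm ahead of it; z points along the fingers, y is the line along which they close (so a half turn about z gives the same grasp; the last joint's range is limited). The gripper opens to 87 mm and grips with 3 to 60 N. Pads are 19 mm wide; open, the fingers measure 117 mm over their backs; the gripper's body (75 mm by 190 mm) begins 51 mm behind the grasp point.
Start: joints at [1.034, 0.527, 1.433, -0, 1.181, -0.178], TCP at [0.219, 0.585, 0.292] pointing down, gripper open.
Joint ranges: [-3.08, 3.08], [-0.75, 2.2], [0.22, 2.44], [-1.43, 4.57], [0, 2.65], [-2.85, 2.85]. Speed limits (rad/s): [2.79, 2.79, 3.14, 3.14, 3.14, 3.14].

INTERFACE

Orientations are given as a unit quaternion [x, y, z, w].
In Python, from rig import robot, cams, ticket gives the robot as it stands. The module is installed in compiled form; this text tells all that it offers.
- The arm moves only by the shell command python3 -m crank 'ROWS' [FORCE]. ROWS is JSON, a list of rows, each a list of 7 numbers: the shift along the tool's x, y, z in cm, then the turn, a rotation vector about the tool's x, y, z in rad, then the closure, from 0 (fully open) to 1 (shut). A call has 1 to 5 rows; each row shifts and turns the commanded pose from where the row before left it, along the tool's axes as they then stand; what a row does not reach is not made up. A row lasts 1/8 s, in which the tool goes at most 62.5 mm and 10.7 degrees, less where a joint would pass 70% of its speed; a pose out of reach is approached as far as the arm can. A call is refused whole if a number of a shift passes 6.25 or a number of a turn 0.188, either way. A call with a gripper value outside its range is refused whole. The fingers move at their own pace and stop on an object; FORCE is the grip in N (left out, the last holds). Time passes only in rows, so rows that do not move let the fingers close. It gives the time, the measured TCP pose, the force, the opening and the grip force at its end, in the units of the state.
- robot.get_obs(): the state, without advancing time (a new reading comes with each control period).
- cams.camera(name): name is "scene" or "top" or "wrist"; returns the picture (400x640x3 uint8, red, green, blue); there is no depth.
- cams.camera_info(name): a dict with "intrinsics" (3x3 intrinsics, pixels), "pose" (4x4, takes a point from camera to world coordinates). Camera axes: x right, y down, z forward; pixel columns grow to the right and rows downward; lengths in m; the calibration is good to about 2 mm. A picture is of the moment at which its call begins: read the wrist's pose just before it. camera_info takes no time and is no camera call; for the wrist camera it gives the pose at the moment of the call.
- ticket.hand_in(): hands the job in; it is judged then, once.
The state is a dict: "time": time; "q": joint angles; "joint_velocities": joint speeds; "joint_torque": joint torques, N m; "position": TCP position; "tool_rot": TCP orientation; "ft_force": force on the tool from outside, world axes, zero at the start; "moment": the same for the moment, N m; "grip_width": finger opening in m; "grip_force": force on a finger pad.
Only numpy, scipy, OpenCV 4.12 (cv2) and the standard library are available. Lean on these libraries where they do the work, as an engineer would, in place of code of your own. Each camera call takes 0.05 s, during which the arm holds its last target. There are 200 camera calls.

## Working session

There is one attempt and no reset: what is moved stays moved. The work goes in short steps, Python scripts to look and compute and a shell command to move; the robot and the scene stay as the last step left them, time stands still between calls to the robot, and variables do not carry over. Pictures are saved under pics/ and viewed, at most 10 in all, crops included, and the job is handed in when it is done.

```bash
mkdir -p pics
cat > h.py <<'E'
import numpy as np,cv2
from rig import robot,cams,ticket
def ray(n,uv,z):
    i=cams.camera_info(n);K=np.array(i['intrinsics']);P=np.array(i['pose'])
    d=P[:3,:3]@np.linalg.solve(K,[uv[0],uv[1],1]);o=P[:3,3]
    return o+d*(z-o[2])/d[2]
def snap(n,f):
    im=cams.camera(n);cv2.imwrite(f,cv2.cvtColor(im,cv2.COLOR_RGB2BGR));return im
def keys(n,im,z=.066,amin=60):
    hsv=cv2.cvtColor(im,cv2.COLOR_RGB2HSV)
    R={'yellow':[(20,35)],'green':[(45,85)],'red':[(0,8),(172,180)],'blue':[(98,125)]}
    for c,rs in R.items():
        m=sum(cv2.inRange(hsv,(a,110,60),(b,255,255)) for a,b in rs)
        m=cv2.morphologyEx(m,cv2.MORPH_CLOSE,np.ones((5,5)))
        for k in cv2.findContours(m,cv2.RETR_EXTERNAL,cv2.CHAIN_APPROX_NONE)[0]:
            if cv2.contourArea(k)>amin:
                r=cv2.minAreaRect(k);print(n,c,np.round(r[0]),np.round(r[1]),round(r[2]),np.round(ray(n,r[0],z),4))
E
python3 - <<'E'
from h import *
o=robot.get_obs();print(o['position'],o['tool_rot'],o['time'])
for n in('top','scene'):
    im=snap(n,f'pics/{n}0.png');keys(n,im)
E
```

```text
[0.21914117 0.58469944 0.2912552 ] [ 1.78438901e-01  9.83950392e-01 -1.01877749e-03 -3.82884515e-04] 0.0
top yellow [581. 264.] [12. 22.] 35 [ 0.4593 -0.4783  0.066 ]
top yellow [249. 237.] [14. 16.] 76 [0.5306 0.228  0.066 ]
top yellow [111.  47.] [15. 16.] 11 [0.9717 0.5471 0.066 ]
top green [276. 230.] [13. 15.] 77 [0.5438 0.1693 0.066 ]
top red [558. 283.] [10. 22.] 67 [ 0.4212 -0.4272  0.066 ]
top red [330. 218.] [13. 15.] 76 [0.5684 0.0524 0.066 ]
top red [108. 177.] [19. 12.] 68 [0.6669 0.5422 0.066 ]
top red [ 67. 162.] [27. 25.] 27 [0.7038 0.6339 0.066 ]
top red [ 18. 120.] [25. 26.] 58 [0.8035 0.7513 0.066 ]
top blue [303. 224.] [13. 15.] 76 [0.5564 0.1111 0.066 ]
scene yellow [236. 178.] [18. 14.] 18 [0.5248 0.2199 0.066 ]
scene green [262. 186.] [16. 13.] 18 [0.5387 0.1634 0.066 ]
scene red [315. 203.] [18. 14.] 18 [0.5622 0.0467 0.066 ]
scene red [176. 108.] [ 9. 14.] 27 [0.62   0.4884 0.066 ]
scene red [160.  84.] [20. 21.] 59 [0.6632 0.5871 0.066 ]
scene blue [288. 194.] [17. 14.] 23 [0.5499 0.1051 0.066 ]
```

View pics/top0.png

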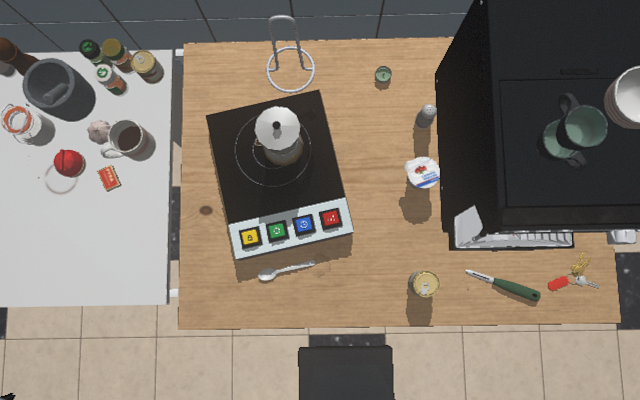

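View pics/scene0.png

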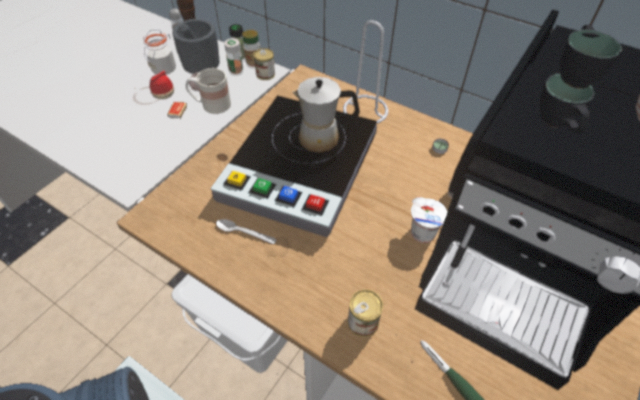

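The pictures show the key row, left to right: yellow (249,237), green (276,230), blue (303,224), red (330,218) in the top view. The spoon lies in front at (285,270), the pot stands behind at (278,135), and the tin and tub are to the right. The hob yaw is about 12°. I'll move over the yellow key with the fingers closed and align the tool.

```bash
python3 -m crank '[[-5.2,-2.85,0,0,0,0,1],[-5.2,-2.85,0,0,0,0,1],[-5.2,-2.85,0,0,0,0,1],[-5.2,-2.85,0,0,0,0,1],[-5.2,-2.85,0,0,0,0,1]]' 20; python3 -m crank '[[-5.2,-2.85,0,0,0,0,1],[-5.2,-2.85,0,0,0,0,1],[-5.2,-2.85,0,0,0,0,1],[0,0,0,0,0,-0.18,1],[0,0,0,0,0,-0.18,1]]'; python3 -m crank '[[0,0,0,0,0,-0.18,1],[0,0,0,0,0,-0.03,1],[0,0,0,0,0,0,1]]'
python3 - <<'E'
from h import *
o=robot.get_obs();print(o['position'],o['tool_rot'],o['time'],o['grip_width'])
print(np.round(cams.camera_info('wrist')['pose'],3))
im=snap('wrist','pics/w0.png');keys('wrist',im,.066,300)
E
```

```text
time: 0.72
position: [0.4137, 0.3589, 0.292]
tool_rot: [0.178, 0.984, -0.0, -0.0]
ft_force: [0.6, 0.5, 1.0]
grip_width: 0.0447
grip_force: 0.0
time: 1.35
position: [0.5293, 0.2244, 0.2916]
tool_rot: [-0.002, 1.0, -0.0, -0.001]
ft_force: [-0.4, -0.1, -0.1]
grip_width: 0.0018
grip_force: 0.0
time: 1.72
position: [0.5287, 0.2256, 0.292]
tool_rot: [-0.104, 0.995, -0.0, -0.0]
ft_force: [-0.8, -0.3, 0.2]
grip_width: 0.0003
grip_force: 0.0
[0.5287097  0.22564383 0.29202547] [-1.04361325e-01  9.94539410e-01 -1.18315204e-05 -2.75999316e-04] 1.725 0.00028020211146461327
[[-0.208  0.942  0.263  0.457]
 [ 0.978  0.2    0.057  0.211]
 [ 0.001  0.269 -0.963  0.385]
 [ 0.     0.     0.     1.   ]]
wrist yellow [283. 342.] [ 19. 384.] 90 [0.7042 0.2211 0.066 ]
wrist yellow [324. 190.] [30. 33.] 90 [0.5292 0.2286 0.066 ]
wrist green [260. 192.] [27. 34.] 90 [0.5432 0.1697 0.066 ]
wrist red [551. 336.] [32. 22.] 86 [0.6367 0.5031 0.066 ]
wrist red [138. 190.] [31. 41.] 90 [0.5665 0.0555 0.066 ]
wrist blue [199. 190.] [31. 38.] 90 [0.5543 0.1128 0.066 ]
```

View pics/w0.png

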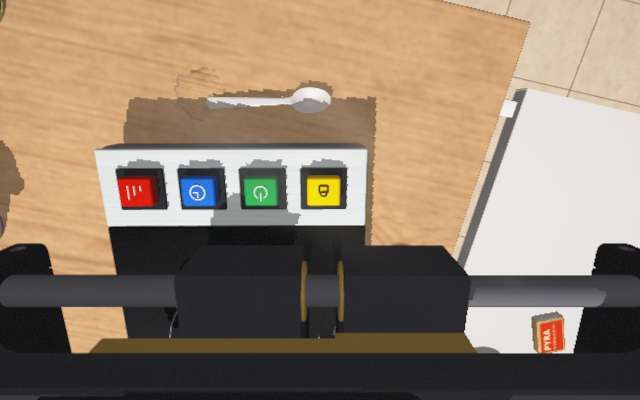

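The wrist view shows yellow at (324,190), green at (260,192), blue at (199,190) and red at (138,190). They are aligned with the tool and match the top view to within 2 mm. I'll descend on yellow.

```bash
python3 -m crank '[[-0.1,0.25,4,0,0,0,1],[0,0,5,0,0,0,1],[0,0,5,0,0,0,1],[0,0,0.8,0,0,0,1],[0,0,0,0,0,0,1]]'; python3 -m crank '[[0,0,0.4,0,0,0,1],[0,0,0.4,0,0,0,1],[0,0,0.2,0,0,0,1],[0,0,0,0,0,0,1]]'
```

```text
time: 2.4
position: [0.5298, 0.2285, 0.1446]
tool_rot: [-0.105, 0.994, 0.0, 0.0]
ft_force: [0.7, -0.3, 0.3]
grip_width: 0.0004
grip_force: 0.0
time: 2.9
position: [0.5299, 0.2284, 0.1349]
tool_rot: [-0.105, 0.994, 0.0, 0.001]
ft_force: [0.6, 0.3, 2.5]
grip_width: 0.0007
grip_force: 1.2
```

```bash
python3 -m crank '[[0,0,0.3,0,0,0,1],[0,0,0.3,0,0,0,1],[0,0,0.1,0,0,0,1],[0,0,0,0,0,0,1]]'; python3 -m crank '[[0,0,0.1,0,0,0,1],[0,0,0.1,0,0,0,1],[0,0,0,0,0,0,1]]'
```

```text
time: 3.4
position: [0.5299, 0.2284, 0.128]
tool_rot: [-0.105, 0.994, 0.0, 0.001]
ft_force: [0.1, -0.4, 7.6]
grip_width: 0.0005
grip_force: 3.6
time: 3.78
position: [0.5299, 0.2285, 0.1277]
tool_rot: [-0.106, 0.994, 0.0, 0.001]
ft_force: [-2.9, -0.1, 17.7]
grip_width: 0.0002
grip_force: 9.2
```

Yellow is home: the force rose to 17.7 N and it stopped at 58 mm. Next I'll lift, shift 6 cm to green and press to the same depth.

```bash
python3 -m crank '[[0,0,-3,0,0,0,1],[0,0,0,0,0,0,1],[-0.1,-3,0,0,0,0,1],[0,-3,0,0,0,0,1],[0,0,0,0,0,0,1]]'
python3 - <<'E'
from h import *
im=snap('wrist','pics/w1.png');keys('wrist',im,.066,300)
E
```

```text
time: 4.4
position: [0.5426, 0.1682, 0.1539]
tool_rot: [-0.104, 0.995, -0.0, -0.001]
ft_force: [-0.0, 0.1, 0.9]
grip_width: 0.0005
grip_force: 0.0
wrist yellow [282. 342.] [ 19. 384.] 90 [0.6104 0.1597 0.066 ]
wrist yellow [424. 232.] [56. 36.] 5 [0.5229 0.2244 0.066 ]
wrist green [322. 232.] [29. 56.] 90 [0.5346 0.1687 0.066 ]
wrist red [116. 242.] [70. 51.] 0 [0.565  0.0567 0.066 ]
wrist blue [218. 234.] [38. 61.] 83 [0.5478 0.1123 0.066 ]
```

```bash
python3 -m crank '[[0,0.1,1.2,0,0,0,1],[0,0,0.5,0,0,0,1],[0,0,0.4,0,0,0,1],[0,0,0.4,0,0,0,1],[0,0,0.2,0,0,0,1]]';  python3 -m crank '[[0,0,0.1,0,0,0,1],[0,0,0.1,0,0,0,1],[0,0,0,0,0,0,1],[0,0,0,0,0,0,1]]'
```

```text
time: 5.08
position: [0.5424, 0.1711, 0.1281]
tool_rot: [-0.106, 0.994, 0.0, -0.0]
ft_force: [-1.0, 0.7, 2.1]
grip_width: 0.0008
grip_force: 1.4
time: 5.58
position: [0.5424, 0.1711, 0.1279]
tool_rot: [-0.105, 0.994, 0.0, 0.0]
ft_force: [-4.1, 0.3, 12.0]
grip_width: 0.0008
grip_force: 6.0
```

```bash
python3 -m crank '[[0,0,0.1,0,0,0,1],[0,0,0,0,0,0,1]]'; python3 -m crank '[[0,0,-4,0,0,0,1],[0,0,0,0,0,0,1],[0,-6,0,0,0,0,1],[0,-6,0,0,0,0,1],[0,0,0,0,0,0,1]]'
```

```text
time: 5.82
position: [0.5425, 0.1711, 0.1278]
tool_rot: [-0.105, 0.994, 0.0, 0.0]
ft_force: [-5.9, 0.6, 17.5]
grip_width: 0.0004
grip_force: 8.8
time: 6.45
position: [0.5694, 0.0493, 0.1646]
tool_rot: [-0.103, 0.995, -0.001, 0.001]
ft_force: [-0.0, 0.2, -0.6]
grip_width: 0.0005
grip_force: 0.0
```

```bash
python3 -m crank '[[0,0.2,1.5,0,0,0,1],[0,0,0,0,0,0,1]]';  python3 -m crank '[[0,0,0.8,0,0,0,1],[0,0,0.5,0,0,0,1],[0,0,0.4,0,0,0,1],[0,0,0.4,0,0,0,1],[0,0,0,0,0,0,1]]'
```

```text
time: 6.7
position: [0.5655, 0.0569, 0.1482]
tool_rot: [-0.106, 0.994, 0.001, -0.002]
ft_force: [0.5, -0.5, 0.1]
grip_width: 0.0004
grip_force: 0.0
time: 7.32
position: [0.5675, 0.0553, 0.129]
tool_rot: [-0.106, 0.994, -0.0, 0.0]
ft_force: [-0.4, -0.1, 0.2]
grip_width: 0.0002
grip_force: 0.0
```

```bash
python3 -m crank '[[0,0,0.1,0,0,0,1],[0,0,0.1,0,0,0,1],[0,0,0.1,0,0,0,1],[0,0,0.1,0,0,0,1],[0,0,0,0,0,0,1]]'
```

```text
time: 7.95
position: [0.5676, 0.0552, 0.1278]
tool_rot: [-0.105, 0.994, -0.0, 0.001]
ft_force: [-4.1, 1.2, 17.7]
grip_width: 0.0006
grip_force: 8.4
```

Red is home at the same depth and force. I'll retract and check.

```bash
python3 -m crank '[[0,0,-4,0,0,0,1],[0,0,-6,0,0,0,1],[0,0,-6,0,0,0,1],[0,0,0,0,0,0,1]]'
python3 - <<'E'
from h import *
im=snap('wrist','pics/w2.png');keys('wrist',im,.058,300)
s=snap('scene','pics/s2.png');cv2.imwrite('pics/s2c.png',cv2.cvtColor(cv2.resize(s[60:360,150:500],None,fx=2,fy=2),cv2.COLOR_RGB2BGR))
E
```

```text
time: 8.45
position: [0.5703, 0.055, 0.2907]
tool_rot: [-0.105, 0.994, -0.001, 0.006]
ft_force: [-0.2, 0.0, -0.4]
grip_width: 0.0006
grip_force: 0.0
wrist yellow [283. 342.] [ 19. 386.] 90 [0.7494 0.0509 0.058 ]
wrist yellow [505. 182.] [29. 38.] 90 [0.5267 0.2259 0.058 ]
wrist green [444. 181.] [34. 29.] 3 [0.539  0.1684 0.058 ]
wrist red [320. 182.] [29. 33.] 90 [0.564  0.0526 0.058 ]
wrist blue [382. 183.] [30. 35.] 90 [0.5527 0.1118 0.058 ]
```

View pics/w2.png

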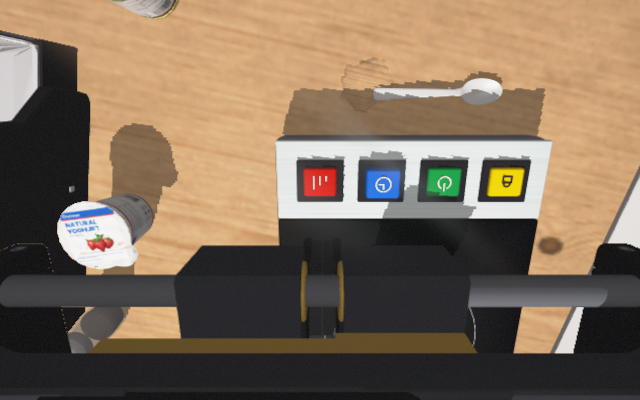

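View pics/s2c.png

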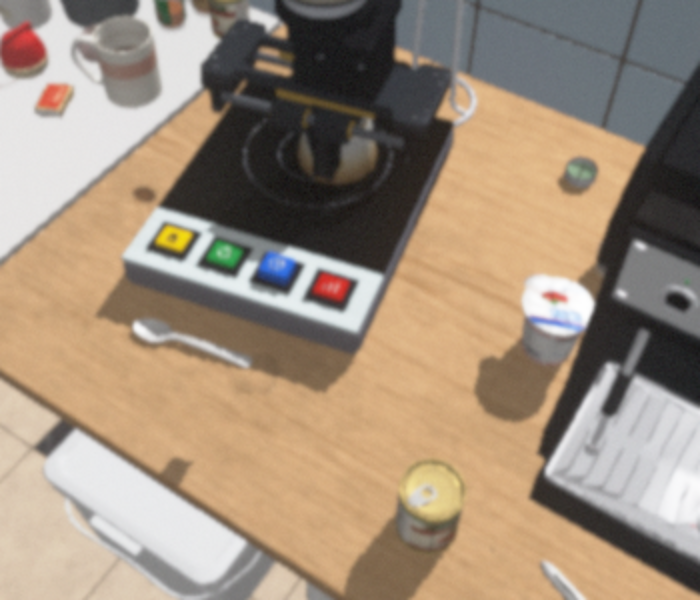

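Yellow (505,182), green (444,181) and red (320,182) are sunk in their bezels. Blue (382,183) still stands out. The pot, spoon, tin and tub look unmoved, and the arm is clear.

```bash
python3 -m crank '[[0,0,0,0,0,0,1],[0,0,0,0,0,0,1]]'; python3 -c "
from rig import ticket
print(ticket.hand_in())"
```

```text
time: 8.8
position: [0.5666, 0.0554, 0.2834]
tool_rot: [-0.105, 0.994, 0.0, -0.002]
ft_force: [-0.7, -0.8, -0.3]
grip_width: 0.0002
grip_force: 0.0
the job is handed in; nothing more can be done
None
```

I pressed yellow, green and red fully in, in that order, and left the blue key out; the pot, spoon, tin and tub look unmoved, and I handed the job in at 8.8 s with the arm clear (no verdict was returned).

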